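Tip the vials out with the gated lever

ROBOT

A 6-joint arm with a two-finger parallel gripper is mounted at the origin on a cart in front of the work surface, level with it; the furniture and walls round the work are solid. World frame = base frame: x ahead of the robot, y to its left, z up, the work surface at z = 0. Lengths are in m, angles in rad, forces in N, time in s.
With the tool pointing down it reaches from about 0.25 to 0.85 m from the base axis. Payload 12.5 kg.
Tool frame: the origin (TCP) lies between the finger pads; the fingertips stand r.tip_extent ahead of it and the grasp point (between the pads) lies 6 mm ahead of it (r.tip_extent is the distance from the TCP to the fingertips, in m); z points along the fingers, y is the line along which they close (so a half turn about z gives the same grasp; the last joint's range is limited). The gripper opens to 93 mm and grips with 3 to 60 N. Pads are 15 mm wide; open, the fingers measure 128 mm over their backs; the gripper's body (75 mm by 188 mm) begins 65 mm behind the grasp point.
Start: joints at [1.247, 0.351, 1.652, -0, 1.139, -0.085], TCP at [0.13, 0.534, 0.205] pointing down, gripper open.
Joint ranges: [-2.75, 2.75], [-0.79, 2.1], [0.01, 2.65], [-1.57, 4.71], [0.07, 3.14], [-2.87, 2.87]. Speed limits (rad/s): [2.22, 2.22, 2.79, 3.14, 3.14, 3.14].

INTERFACE

Orientations are given as [roll, pitch, yaw] about the fixed x, y, z axes, in that order (R = Rz(yaw) Ry(pitch) Rx(roll)).
In Python, from workcell import sensors, imaging, ticket, r gives the robot as it stands.
- The arm moves only by the tool move_arm, never from a script. Its argument "plan" is a list of rows, each a list of 5 numbers: the closure, from 0 (fully open) to 1 (shut), then the shift along the world's x, y, z in units of 25 mm (1.0 is 25 mm), then the turn about the world's z in units of 5 degrees (1.0 is 5 degrees). In form: [[hand, tx, ty, tz, turn], ...]. A call has 1 to 12 rows; each row shifts and turns the commanded pose from where the row before left it; what a row does not reach is not made up. A row lasts 1/12 s, in which the tool goes at most 41.7 mm and 7.16 degrees, less where a joint would pass 70% of its speed; a pose out of reach is approached as far as the arm can. A call is refused whole if a number of a shift passes 1 or a number of a turn 1, either way. A call with a gripper value outside its range is refused whole. The fingers move at their own pace and stop on an object; "force" is the grip in N (left out, the last holds). Time passes only in rows, so rows that do not move let the fingers close. It gives the time, the measured TCP pose, the force, the opening and the grip force at its end, in the units of the state.
- sensors.get_obs(): the state, without advancing time (a new reading comes with each control period).
- imaging.snapshot(name): name is "side" or "top"; returns a dict with "image" (480x640x3 uint8, blue, green, red), "range_z" (480x640 float32, m along the optical axis (not along the pixel's ray), 0 where there is no reading), "fx", "fy", "cx", "cy" (pixels), "extrinsics" (4x4, takes a point from camera to world coordinates). Camera axes: x right, y down, z forward; pixel columns grow to the right and rows downward; lengths in m; the calibration is good to about 2 mm. A picture is of the moment at which its call begins.
- ticket.hand_in(): hands the job in; it is judged then, once.
Trained networks look in the newest picture that a camera, given by its name, has taken for a name from the list of things; names that differ only in an ending like _2 or _b are one class to them, and where a whole thing is asked for, a point or a joint stands for the part that bears it (a point fixed in the world has none). Each returns a list of dicts, best first, with "conf" (0 to 1); they miss things now and then, are a little off and sometimes report something else, mostly with a low value. They report only what shows in the picture. A call takes as long as a camera call.
- imaging.find_in(query, camera): "bbox" ([centre column, centre row, width, height] as shares, 0 to 1, of the picture: columns of its width, rows of its height, round what is visible of it).
- imaging.masks_of(query, camera): "region" (480x640 bool, what is visible of it) and "bbox" ([centre column, centre row, width, height] as shares, 0 to 1, of the picture: columns of its width, rows of its height, round what is visible of it).
The state is a dict: "t": time; "joint_pos": joint angles; "joint_vel": joint speeds; "tau": joint torques, N m; "position": TCP position; "ee_rot": TCP orientation; "contact_force": force on the tool from outside, world axes, zero at the start; "ft_torque": the same for the moment, N m; "gripper_width": finger opening in m; "grasp_force": force on a finger pad.
Only numpy, scipy, OpenCV 4.12 (cv2) and the standard library are available. Lean on these libraries where they do the work, as an engineer would, in place of code of your own. Each camera call takes 0.05 s, during which the arm holds its last target. There are 200 camera calls.

TASK

Empty the three vials from the tilting plate into the white plastic tray, without touching the vials: pull the plate's lever out of the middle notch, swing it towards the white tray (which may be on either side; never tilt the plate towards the foil tray) and let it drop home in the notch on that side. When all the vials have slid into the white tray, bring the lever back and leave it fully home in the middle notch with the plate level; do not disturb the bottle, the case or the slide mailer nearby.

Things in the scene. Friction and masses are not known exactly. Their poses are not given: they have to be found in the camera images.
- tipper: Plain-metal tilting stand fixed to the bench, base 165 x 60 mm. Origin: centre of the underside of its base. Its z is up, its x axis points away from the robot's side (the lever is on its -x side), its y axis to the left-hand tray. A steel plate rocks on it about a pivot along x, 105 mm above the origin
- plate_top (a point): Middle of the rocking plate's upper face: flat steel, 100 mm (stand's x) by 150 mm (y), level at the start with this point 111 mm above the bench, rails 15 mm high along its two long sides, open at its left and right ends
- gate (a point): Centre (on the pivot) of the upright metal gate plate, 8 mm thick, 70 mm from the stand's origin towards -x. An arc-shaped slot above the pivot has three notches on its inner side: middle (lever upright), left and right (lever leaning 0.70 rad to the stand's +y or -y). The lever's pin runs in the slot. The gate plate's top is 214 mm above the bench
- lever_grip (a point): Grasp point of the lever: middle of the free part of its black handle, a round bar 14 mm thick, 45 mm long, along the stand's x axis, ending in a 19 mm ball on the robot's side. The lever turns with the plate about the pivot. Lever seated, this point is 145 mm from the pivot axis (250 mm above the bench in the middle notch; 216 mm high and 93 mm aside in a side notch) and 118 mm from the stand's origin towards -x
- tip_plate (a joint): Tilt of the plate and lever about the pivot, rad: 0 level (lever upright), positive with the lever leaning to the stand's +y (left) and the plate's +y end down, negative the other way. Middle notch at 0, side notches at +0.70 and -0.70, about 0.03 rad of play in a notch; stops at 0.80. The plate turns stiffly (0.1 N m) and stays where it is left
- lever (a joint): How far the lever is pulled out along its own length, away from the pivot, m: 0 fully seated in a notch, 0.018 fully out. It must be pulled out at least 0.0125 to pass over the teeth between the notches and falls home only in a notch. A spring pulls it inward with about 2 to 3 N. Seated, it locks the tilt
- white_tray: White plastic rectangular open tray, 100 x 140 mm and 30 mm high, walls 2 mm, loose on the bench under one end of the plate (its long side along the stand's x axis). Origin: centre of its underside; its own x axis is the 100 mm way, y the 140 mm way. It may stand at the stand's left or right
- foil_tray: Crimped aluminium foil tray with sloping sides, 88 x 121 mm and 32 mm high, loose on the bench under the other end of the plate. Origin: centre of its underside
- oil_bottle: Bystander: small brown dropper bottle with a black cap, 28 mm across, 82 mm high, standing to the left. Origin: centre of its underside
- objective_case: Bystander: black cylindrical case with a grey lid, 37 mm across, 62 mm high, standing to the left. Origin: centre of its underside
- slide_mailer_0: Bystander: flat teal slide mailer, 37 x 92 x 14 mm, lying to the right. Origin: centre of its underside
- vial_0_centre (a point): Centre (half-way up) of one of the three capped glass vials, 26 mm across and 55 mm high, about 20 g, that stand loose on the plate at the start
- vial_1_centre (a point): Centre (half-way up) of one of the three capped glass vials, 26 mm across and 55 mm high, about 20 g, that stand loose on the plate at the start
- vial_2_centre (a point): Centre (half-way up) of one of the three capped glass vials, 26 mm across and 55 mm high, about 20 g, that stand loose on the plate at the start

How it is judged:
By the outcome, as a careful person would: the job done as asked, in the order asked, and still so for the second after the job is handed in, with the robot touching nothing.
It also fails if it takes over 45 s, if anything falls off the work surface, if the arm or the gripper's body presses on something with over 40 N, if the wrist force passes 120 N, or if a joint passes its speed limit or range.

## Working session

There is one attempt and no reset: what is moved stays moved. The work goes in short steps, Python scripts to look and compute and a tool call to move; the robot and the scene stay as the last step left them, time stands still between calls to the robot, and variables do not carry over. Pictures are saved under pics/ and viewed, at most 10 in all, crops included, and the job is handed in when it is done.

Besides the shell and the picture viewer there is one more tool, called after ">>>" in YAML: its name, and indented under it one key for each argument. move_arm: Moves the arm, as the interface text tells. Its arguments: {"type":"object","properties":{"plan":{"type":"array","items":{"type":"array","items":{"type":"number"}}},"force":{"type":"number"}},"required":["plan"]}

```bash
mkdir -p pics; cat > h.py <<'E'
import numpy as np, cv2
from workcell import sensors, imaging, ticket, r
def pts(s,m):
    z=s["range_z"]; v,u=np.nonzero(m&(z>0)); d=z[v,u]
    p=np.stack([(u-s["cx"])/s["fx"]*d,(v-s["cy"])/s["fy"]*d,d,np.ones_like(d)])
    return (s["extrinsics"]@p)[:3].T
E
python3 - <<'E'
from h import *
o=sensors.get_obs(); print(o["t"],o["position"],o["ee_rot"],o["gripper_width"],r.tip_extent)
for c in ("side","top"):
    s=imaging.snapshot(c); cv2.imwrite(f"pics/{c}0.png",s["image"]); print(c,s["extrinsics"].round(3).tolist(),s["fx"])
    for q in ("tipper","gate","lever_grip","plate_top","white_tray","foil_tray","vial_0_centre","oil_bottle","objective_case","slide_mailer_0"):
        for d in imaging.masks_of(q,c)[:3]:
            p=pts(s,d["region"])
            if len(p): print(q,round(d["conf"],2),(np.array(d["bbox"])*[640,480,640,480]).round(),np.median(p,0).round(3),np.percentile(p,3,axis=0).round(3),np.percentile(p,97,axis=0).round(3))
E
```

```text
0.0 [0.12995819 0.53403463 0.2041014 ] [-3.14041734e+00 -8.14328789e-05  2.90281585e+00] 0.09305454560337818 0.025
side [[0.921, -0.263, 0.288, 0.183], [-0.39, -0.633, 0.669, -0.951], [0.006, -0.728, -0.686, 0.937], [0.0, 0.0, 0.0, 1.0]] 499.8831670770075
tipper 0.86 [352. 267. 101.  98.] [ 0.572 -0.283  0.111] [ 0.489 -0.346  0.009] [ 0.659 -0.202  0.255]
gate 0.92 [351. 267.  99.  99.] [ 0.572 -0.281  0.111] [ 0.491 -0.345  0.009] [ 0.66  -0.196  0.256]
lever_grip 0.83 [319. 236.  34.  34.] [ 0.515 -0.234  0.248] [ 0.467 -0.244  0.055] [0.56 0.   0.26]
lever_grip 0.74 [346. 262.  92.  81.] [ 0.571 -0.278  0.112] [ 0.478 -0.35   0.108] [ 0.657 -0.212  0.257]
plate_top 0.96 [350. 261.  97.  81.] [ 0.572 -0.26   0.112] [ 0.48  -0.35   0.031] [ 0.656 -0.077  0.257]
white_tray 0.6 [363. 332.  64.  47.] [ 0.556 -0.353  0.004] [ 0.484 -0.425 -0.001] [ 0.625 -0.292  0.03 ]
vial_0_centre 0.54 [354. 257.  10.  26.] [ 0.58  -0.248  0.134] [ 0.569 -0.257  0.109] [ 0.608 -0.206  0.167]
vial_0_centre 0.54 [345. 260.  95.  83.] [ 0.57  -0.273  0.112] [ 0.478 -0.35   0.103] [ 0.657 -0.202  0.257]

[... 818 characters left out ...]
 0.113] [ 0.484 -0.345  0.106] [ 0.661 -0.201  0.259]
white_tray 0.69 [384. 240.  47.  51.] [ 0.547 -0.371  0.003] [ 0.481 -0.419 -0.004] [ 0.61  -0.316  0.031]
foil_tray 0.93 [319. 205.  34.  35.] [ 0.656 -0.177  0.007] [ 0.609 -0.213 -0.003] [ 0.699 -0.137  0.035]
vial_0_centre 0.43 [338. 248.  22.  25.] [ 0.496 -0.219  0.258] [ 0.468 -0.237  0.241] [ 0.523 -0.203  0.263]
objective_case 0.74 [222. 279.  13.  11.] [0.444 0.105 0.062] [0.43  0.093 0.026] [0.458 0.124 0.069]
slide_mailer_0 0.68 [355. 224.  65.  68.] [ 0.59  -0.263  0.112] [ 0.483 -0.346  0.105] [ 0.659 -0.201  0.259]
slide_mailer_0 0.55 [445. 262.  22.  31.] [ 0.477 -0.541  0.014] [ 0.436 -0.567 -0.002] [ 0.519 -0.515  0.02 ]
```

```bash
python3 - <<'E'
from h import *
a=cv2.imread("pics/side0.png")[190:390,250:450];b=cv2.imread("pics/top0.png")[150:300,290:440]
im=np.hstack([cv2.resize(a,(400,400),interpolation=2),cv2.resize(b,(400,400),interpolation=2)])
cv2.imwrite("pics/c0.png",im)
for c in ("side","top"):
    s=imaging.snapshot(c)
    p=pts(s,np.ones((480,640),bool))
    k=(p[:,2]>.235)&(p[:,2]<.275)&(p[:,0]>.44)&(p[:,0]<.57)&(p[:,1]<-.18)&(p[:,1]>-.30)
    p=p[k]; xy=p[:,:2]; m=xy.mean(0); u,sv,vt=np.linalg.svd(xy-m); d=(xy-m)@vt[0]
    print(c,len(p),m,vt[0],np.arctan2(vt[0,1],vt[0,0]),(m+vt[0]*d.min(),m+vt[0]*d.max()),p[:,2].max())
    q=pts(s,np.ones((480,640),bool)); k=(abs(q[:,2]-.111)<.008)&(abs(q[:,0]-.58)<.1)&(abs(q[:,1]+.27)<.1)
    rc=cv2.minAreaRect(q[k][:,:2].astype(np.float32)); print(rc)
    k=(q[:,2]>.16)&(q[:,2]<.18)&(abs(q[:,0]-.58)<.1)&(abs(q[:,1]+.27)<.1)
    print(q[k].round(3)[::6].tolist())
E
```

```text
side 268 [ 0.49666918 -0.22631796] [ 0.8841289  -0.46724308] -0.4861699610470408 (array([ 0.46331824, -0.20869271]), array([ 0.52506492, -0.2413245 ])) 0.2613228272868907
((0.5892706513404846, -0.27088165283203125), (0.15519319474697113, 0.1666392982006073), 61.30944061279297)
[[0.576, -0.173, 0.166], [0.552, -0.221, 0.168], [0.585, -0.239, 0.169], [0.582, -0.241, 0.169], [0.574, -0.241, 0.168], [0.589, -0.242, 0.163], [0.578, -0.243, 0.165], [0.591, -0.248, 0.164], [0.578, -0.249, 0.167], [0.514, -0.238, 0.179], [0.572, -0.247, 0.165], [0.585, -0.25, 0.163], [0.52, -0.241, 0.176], [0.577, -0.252, 0.164], [0.516, -0.241, 0.174], [0.575, -0.251, 0.161], [0.52, -0.237, 0.166], [0.522, -0.239, 0.164], [0.59, -0.279, 0.169], [0.59, -0.28, 0.166], [0.584, -0.277, 0.163], [0.594, -0.286, 0.167], [0.618, -0.296, 0.168], [0.588, -0.287, 0.168], [0.601, -0.291, 0.166], [0.618, -0.3, 0.168], [0.585, -0.289, 0.167], [0.598, -0.292, 0.165], [0.616, -0.301, 0.166], [0.58, -0.29, 0.167], [0.593, -0.293, 0.165], [0.609, -0.3, 0.165], [0.621, -0.305, 0.165], [0.585, -0.294, 0.166], [0.603, -0.301, 0
[... 1014 characters left out ...]
81, 0.167], [0.59, -0.235, 0.166], [0.589, -0.275, 0.17], [0.589, -0.292, 0.167], [0.587, -0.243, 0.165], [0.587, -0.284, 0.163], [0.585, -0.232, 0.163], [0.585, -0.249, 0.165], [0.583, -0.286, 0.168], [0.582, -0.235, 0.168], [0.582, -0.251, 0.167], [0.582, -0.292, 0.161], [0.579, -0.243, 0.165], [0.575, -0.17, 0.179], [0.576, -0.246, 0.168], [0.573, -0.243, 0.169], [0.571, -0.243, 0.164], [0.564, -0.178, 0.166], [0.562, -0.191, 0.161], [0.553, -0.202, 0.178], [0.547, -0.21, 0.163], [0.541, -0.221, 0.165], [0.527, -0.247, 0.168], [0.519, -0.263, 0.167], [0.515, -0.276, 0.174], [0.508, -0.287, 0.16], [0.5, -0.313, 0.176], [0.498, -0.318, 0.174], [0.496, -0.316, 0.171], [0.493, -0.315, 0.174]]
```

View pics/c0.png

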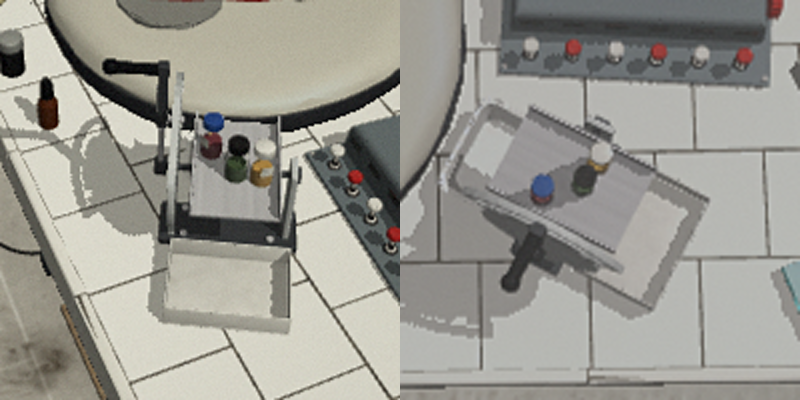

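```bash
python3 - <<'E'
from h import *
cv2.imwrite("pics/b0.png",np.hstack([cv2.resize(cv2.imread(f"pics/{c}0.png"),(400,300)) for c in("side","top")]))
s=imaging.snapshot("top"); q=pts(s,np.ones((480,640),bool))
for x0 in np.arange(.1,1.,.1):
    print(round(x0,1),[round(float(q[(abs(q[:,0]-x0-.05)<.05)&(abs(q[:,1]-y0-.05)<.05)][:,2].max(initial=-9)),2) for y0 in np.arange(-.7,.6,.1)])
E
```

```text
0.1 [-0.83, -0.83, -0.83, -0.83, -0.83, 0.01, 0.33, 0.32, 0.01, 0.69, 0.67, 0.57, 0.4]
0.2 [-0.82, -0.83, -0.83, -0.82, -0.83, -0.82, -0.83, -0.83, -0.82, -0.83, -0.82, -0.82, -0.83]
0.3 [0.01, 0.01, 0.01, 0.01, 0.01, 0.01, 0.01, 0.01, 0.01, 0.01, 0.02, 0.01, -0.82]
0.4 [0.02, 0.03, 0.01, 0.18, 0.26, 0.26, 0.52, 0.78, 0.78, 0.05, 0.04, 0.01, -0.84]
0.5 [0.02, 0.02, 0.04, 0.19, 0.26, 0.21, 0.81, 0.84, 0.8, -9.0, 0.01, 0.01, -9.0]
0.6 [0.06, 0.06, 0.03, 0.17, 0.17, 0.12, 0.87, 0.87, 0.79, -9.0, -9.0, -9.0, -9.0]
0.7 [0.06, 0.06, 0.06, 0.06, 0.06, 0.08, 0.87, 0.87, 0.75, -9.0, -9.0, 0.0, -9.0]
0.8 [0.16, 0.06, 0.07, 0.07, 0.07, 0.08, 0.8, 0.81, -9.0, -9.0, 0.09, 0.01, -9.0]
0.9 [0.43, 0.43, 0.43, 0.43, 0.43, 0.14, 0.29, -9.0, -9.0, -9.0, 0.09, 0.08, -9.0]
```

View pics/b0.png

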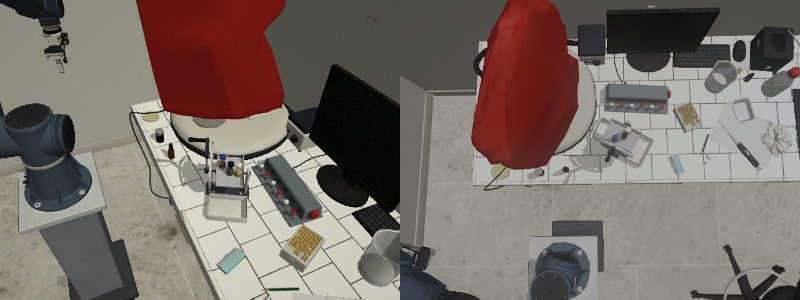

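```bash
python3 - <<'E'
from h import *
for c in("top","side"):
    s=imaging.snapshot(c); i=s["image"].astype(int); red=(i[:,:,2]>70)&(i[:,:,1]<60)&(i[:,:,0]<60)
    q=pts(s,red); q=q[(q[:,1]>-.3)&(q[:,2]>.1)&(q[:,2]<1)]
    for z in np.arange(.1,.9,.1):
        k=q[(q[:,2]>=z)&(q[:,2]<z+.1)]
        if len(k)>5:
            print(c,z.round(1),len(k),'xmin',k[k[:,0].argmin()].round(3),'ymin',k[k[:,1].argmin()].round(3),'x by y', [(round(y,2),round(float(k[abs(k[:,1]-y)<.03][:,0].min(initial=9)),2)) for y in np.arange(-.15,.3,.05)])
E
```

```text
top 0.1 158 xmin [0.502 0.022 0.198] ymin [ 0.571 -0.235  0.136] x by y [(np.float64(-0.15), 9.0), (np.float64(-0.1), 0.68), (np.float64(-0.05), 0.58), (np.float64(0.0), 0.5), (np.float64(0.05), 0.5), (np.float64(0.1), 9.0), (np.float64(0.15), 9.0), (np.float64(0.2), 9.0), (np.float64(0.25), 1.14)]
top 0.2 907 xmin [0.448 0.048 0.297] ymin [ 0.864 -0.088  0.272] x by y [(np.float64(-0.15), 9.0), (np.float64(-0.1), 0.66), (np.float64(-0.05), 0.57), (np.float64(0.0), 0.48), (np.float64(0.05), 0.45), (np.float64(0.1), 9.0), (np.float64(0.15), 9.0), (np.float64(0.2), 1.14), (np.float64(0.25), 1.14)]
top 0.3 1013 xmin [0.433 0.048 0.399] ymin [ 0.844 -0.087  0.319] x by y [(np.float64(-0.15), 9.0), (np.float64(-0.1), 0.63), (np.float64(-0.05), 0.55), (np.float64(0.0), 0.46), (np.float64(0.05), 0.43), (np.float64(0.1), 9.0), (np.float64(0.15), 9.0), (np.float64(0.2), 1.14), (np.float64(0.25), 9.0)]
top 0.4 1241 xmin [0.419 0.049 0.496] ymin [ 0.782 -0.085  0.415] x by y [(np.float64(-0.15), 9.0), (np.float64(-0.1), 0.6), (np.float64(-0.05), 0.53), (np.float64(0.0), 0.45), (np.float64(0.05)
[... 2436 characters left out ...]
.float64(0.1), 9.0), (np.float64(0.15), 9.0), (np.float64(0.2), 9.0), (np.float64(0.25), 1.14)]
side 0.5 10851 xmin [0.406 0.047 0.599] ymin [ 0.792 -0.089  0.538] x by y [(np.float64(-0.15), 9.0), (np.float64(-0.1), 0.6), (np.float64(-0.05), 0.52), (np.float64(0.0), 0.44), (np.float64(0.05), 0.41), (np.float64(0.1), 9.0), (np.float64(0.15), 9.0), (np.float64(0.2), 9.0), (np.float64(0.25), 9.0)]
side 0.6 3362 xmin [0.403 0.05  0.62 ] ymin [ 0.838 -0.086  0.602] x by y [(np.float64(-0.15), 9.0), (np.float64(-0.1), 0.63), (np.float64(-0.05), 0.54), (np.float64(0.0), 0.44), (np.float64(0.05), 0.4), (np.float64(0.1), 9.0), (np.float64(0.15), 9.0), (np.float64(0.2), 9.0), (np.float64(0.25), 9.0)]
```

>>> move_arm:
  plan:
    - [0,0.64,-1,1,0]
    - [0,0.64,-1,1,0]
    - [0,0.64,-1,1,0]
    - [0,0.64,-1,1,0]
    - [0,0.64,-1,1,0]
    - [0,0.64,-1,0,0]
    - [0,0.64,-1,0,0]
    - [0,0.64,-1,0,0]
    - [0,0.64,-1,0,0]
    - [0,0.64,-1,0,0]
    - [0,0,-1,0,0]
    - [0,0,-1,0,0]

```text
t: 2.35
position: [0.2904, 0.2331, 0.3295]
ee_rot: [-3.141, -0.0, 2.902]
contact_force: [1.1, -0.2, -0.3]
gripper_width: 0.0928
grasp_force: 0.0
```

>>> move_arm:
  plan:
    - [0,0,-1,0,-0.24]
    - [0,0,-1,0,-0.24]
    - [0,0,-1,0,-0.24]
    - [0,0,-1,0,-0.24]
    - [0,0,-1,0,-0.24]
    - [0,0,-1,0,-0.24]
    - [0,0,-1,0,-0.24]
    - [0,0,-1,0,-0.24]
    - [0,0.5,-1,0,-0.24]
    - [0,0.5,-1,0,-0.24]
    - [0,0.5,-1,0,-0.24]
    - [0,0.5,-1,0,-0.24]

```text
t: 3.35
position: [0.3403, -0.0671, 0.3298]
ee_rot: [3.141, 0.001, 2.65]
contact_force: [0.7, 0.1, 0.6]
gripper_width: 0.0933
grasp_force: 0.0
```

>>> move_arm:
  plan:
    - [0,0.4,-1,0,0]
    - [0,0.4,-1,0,0]
    - [0,0.4,-1,0,0]
    - [0,0.4,-1,0,0]
    - [0,0.4,-1,0,0]
    - [0,0.95,-0.24,0,0]
    - [0,0.95,-0.24,0,0]
    - [0,0.95,-0.24,0,0]
    - [0,0.95,-0.24,0,0]
    - [0,0,0,0,0]
    - [0,0,0,0,0]
    - [0,0,0,0,0]

```text
t: 4.35
position: [0.4845, -0.2144, 0.3295]
ee_rot: [-3.142, -0.001, 2.652]
contact_force: [-1.0, -0.1, -1.3]
gripper_width: 0.093
grasp_force: 0.0
```

>>> move_arm:
  plan:
    - [0,0,0,-0.98,0]
    - [0,0,0,-0.98,0]
    - [0,0,0,-0.98,0]
    - [0.5,0,0,0,0]
    - [0.7,0,0,0,0]
    - [0.7,0,0,0,0]
  force: 15

```text
t: 4.85
position: [0.4853, -0.2149, 0.258]
ee_rot: [-3.142, 0.002, 2.651]
contact_force: [-0.2, 0.1, 0.8]
gripper_width: 0.0777
grasp_force: 0.0
```

```bash
python3 - <<'E'
from h import *
ims=[]
for c in("side","top"):
    s=imaging.snapshot(c); u,v=(320,236) if c=="side" else (338,246)
    ims.append(cv2.resize(s["image"][v-40:v+40,u-40:u+40],(400,400),interpolation=2))
cv2.imwrite("pics/g1.png",np.hstack(ims)); print(sensors.get_obs())
E
```

```text
{'t': 4.95, 'joint_pos': array([-5.04432810e-01,  2.63306103e-01,  1.63578088e+00, -6.95261402e-06,
        1.23972247e+00, -1.58502904e+00]), 'joint_vel': array([ 1.21965291e-03,  5.09849631e-03,  4.46105827e-03,  4.21345360e-04,
       -4.92085993e-03, -3.99862519e-05]), 'tau': array([-3.14722618e-02, -4.57322431e+01, -2.97921610e+01, -1.62696757e-02,
        9.22202971e-02, -1.03549006e-03]), 'position': array([ 0.4855325 , -0.2149356 ,  0.25796495]), 'ee_rot': array([-3.14154646e+00,  2.78282102e-03,  2.65139487e+00]), 'contact_force': array([ 0.44771641, -0.19482053,  0.63599329]), 'ft_torque': array([-0.04921377,  0.00957268, -0.03111156]), 'grasp_force': 0.0, 'gripper_width': 0.06961459657040735}
```

View pics/g1.png

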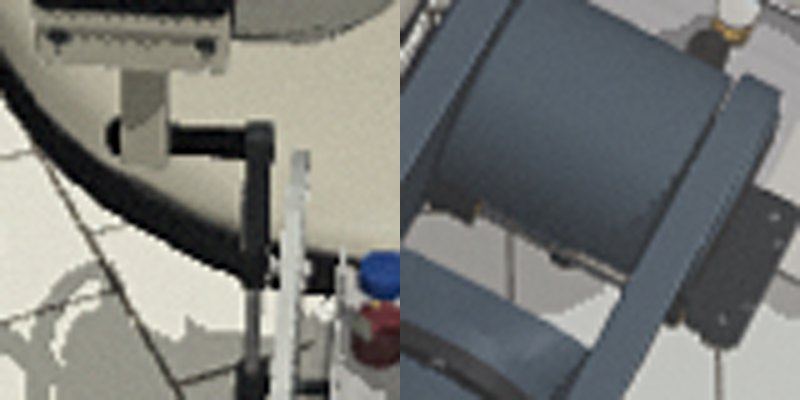

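>>> move_arm:
  plan:
    - [0.7,0.24,-0.13,-0.06,0]
    - [0.7,0,0,0,0]
    - [0.8,0,0,0,0]
    - [0.9,0,0,0,0]
    - [1,0,0,0,0]
    - [1,0,0,0,0]
    - [1,0,0,0,0]
    - [1,0,0,0,0]

```text
t: 5.62
position: [0.491, -0.2178, 0.2547]
ee_rot: [3.142, 0.0, 2.651]
contact_force: [-0.2, 0.6, 0.6]
gripper_width: 0.0164
grasp_force: 0.0
```

>>> move_arm:
  plan:
    - [1,0,0,0,0]
    - [1,0,0,0,0]
    - [1,0,0,0,0]
  force: 20

```text
t: 5.87
position: [0.4911, -0.2179, 0.2546]
ee_rot: [-3.142, -0.0, 2.651]
contact_force: [-0.5, -0.4, -0.5]
gripper_width: 0.0008
grasp_force: 0.0
```

```bash
python3 - <<'E'
from h import *
ims=[]
for c in("side","top"):
    s=imaging.snapshot(c); u,v=(335,246) if c=="side" else (338,246)
    ims.append(cv2.resize(s["image"][v-40:v+40,u-40:u+40],(400,400),interpolation=2))
    o=pts(s,np.ones((480,640),bool)); R=s["extrinsics"]; 
    k=(o[:,2]>.2)&(o[:,2]<.27)&(abs(o[:,0]-.495)<.05)&(abs(o[:,1]+.22)<.06)
    print(c,k.sum(),o[k].round(3)[::5].tolist())
    p=np.linalg.inv(R)@[.491,-.218,.249,1]; print(p[0]/p[2]*s["fx"]+s["cx"],p[1]/p[2]*s["fy"]+s["cy"])
cv2.imwrite("pics/g2.png",np.hstack(ims))
E
```

```text
side 423 [[0.484, -0.221, 0.269], [0.476, -0.207, 0.258], [0.47, -0.21, 0.26], [0.481, -0.212, 0.258], [0.491, -0.214, 0.256], [0.525, -0.231, 0.258], [0.468, -0.21, 0.257], [0.478, -0.212, 0.256], [0.488, -0.217, 0.256], [0.498, -0.225, 0.259], [0.508, -0.228, 0.258], [0.518, -0.232, 0.259], [0.464, -0.21, 0.256], [0.473, -0.215, 0.257], [0.484, -0.216, 0.255], [0.492, -0.224, 0.258], [0.502, -0.227, 0.257], [0.511, -0.232, 0.258], [0.52, -0.238, 0.26], [0.465, -0.212, 0.254], [0.474, -0.217, 0.255], [0.485, -0.219, 0.254], [0.493, -0.225, 0.256], [0.504, -0.228, 0.254], [0.514, -0.231, 0.254], [0.521, -0.239, 0.257], [0.466, -0.214, 0.253], [0.476, -0.217, 0.252], [0.487, -0.224, 0.254], [0.496, -0.231, 0.257], [0.506, -0.233, 0.255], [0.514, -0.239, 0.257], [0.525, -0.241, 0.255], [0.47, -0.216, 0.25], [0.48, -0.22, 0.251], [0.489, -0.225, 0.252], [0.5, -0.231, 0.253], [0.51, -0.234, 0.252], [0.519, -0.24, 0.253], [0.466, -0.216, 0.249], [0.476, -0.217, 0.247], [0.485, -0.223, 0.248], [0.495, -0.228, 0.249], [0.504, -0.233, 0.251], [0.514, -0.236, 0.249], [0.523, -0.241, 0.25], [0
[... 375 characters left out ...]
2], [0.515, -0.239, 0.22], [0.534, -0.24, 0.214], [0.515, -0.241, 0.219], [0.532, -0.244, 0.216], [0.516, -0.238, 0.213], [0.531, -0.246, 0.214], [0.515, -0.24, 0.212], [0.53, -0.249, 0.215], [0.518, -0.238, 0.207], [0.532, -0.249, 0.211], [0.52, -0.239, 0.204], [0.529, -0.256, 0.215], [0.52, -0.239, 0.201], [0.527, -0.259, 0.216], [0.524, -0.257, 0.213], [0.526, -0.258, 0.209], [0.527, -0.262, 0.209], [0.526, -0.267, 0.212], [0.519, -0.269, 0.21], [0.52, -0.271, 0.209], [0.52, -0.275, 0.209], [0.524, -0.273, 0.203], [0.514, -0.279, 0.206]]
314.59193902680545 223.6179260191596
top 12 [[0.476, -0.201, 0.261], [0.466, -0.198, 0.254], [0.464, -0.206, 0.255]]
335.6487560342947 248.36136335126685
```

View pics/g2.png

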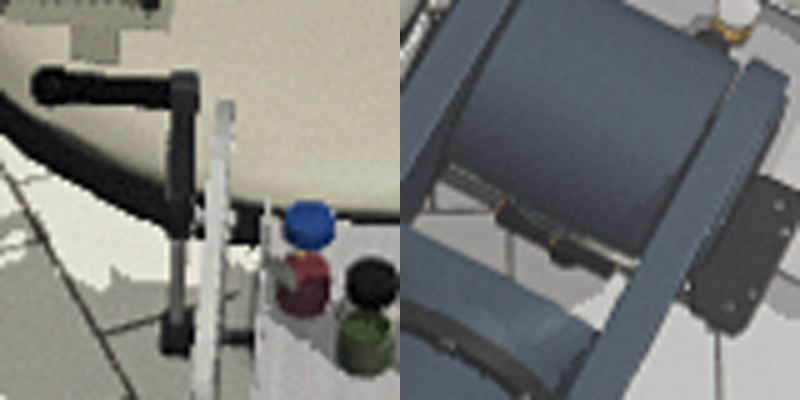

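```bash
python3 - <<'E'
from h import *
s=imaging.snapshot("side"); 
for row in range(-12,30,3):
    v=206+row
    o=[]
    for u in (310,312,314,316,318):
        m=np.zeros((480,640),bool); m[v,u]=1; p=pts(s,m); o.append((p[0].round(3).tolist() if len(p) else None, s["image"][v,u].tolist()))
    print(v,o[0],o[2],o[4])
print(sensors.get_obs())
E
```

```text
194 ([0.449, -0.297, 0.395], [36, 34, 33]) (None, [35, 34, 32]) ([0.462, -0.302, 0.395], [48, 50, 49])
197 ([0.447, -0.302, 0.393], [24, 24, 22]) ([0.454, -0.303, 0.392], [26, 24, 21]) ([0.46, -0.308, 0.393], [21, 22, 20])
200 ([0.448, -0.299, 0.384], [61, 69, 69]) ([0.453, -0.305, 0.386], [60, 62, 64]) ([0.459, -0.309, 0.387], [36, 34, 35])
203 ([0.448, -0.298, 0.376], [116, 134, 137]) ([0.455, -0.301, 0.376], [120, 135, 137]) ([0.461, -0.305, 0.378], [123, 138, 140])
206 ([0.45, -0.294, 0.366], [95, 110, 111]) ([0.457, -0.296, 0.365], [111, 128, 130]) ([0.463, -0.299, 0.366], [118, 134, 136])
209 ([0.45, -0.294, 0.358], [120, 135, 137]) ([0.456, -0.298, 0.36], [123, 138, 142]) ([0.463, -0.3, 0.359], [118, 137, 139])
212 ([0.477, -0.228, 0.292], [119, 134, 137]) ([0.484, -0.232, 0.293], [119, 133, 135]) ([0.494, -0.228, 0.287], [109, 123, 125])
215 ([0.476, -0.23, 0.287], [114, 128, 132]) ([0.484, -0.232, 0.286], [116, 133, 137]) ([0.494, -0.229, 0.281], [103, 118, 120])
218 ([0.571, 0.005, 0.064], [152, 172, 176]) ([0.487, -0.224, 0.271], [126, 140, 142]) ([0.493, -0.231, 0.274], [
[... 634 characters left out ...]
, 158])
{'t': 6.0167, 'joint_pos': array([-5.04272707e-01,  2.79568577e-01,  1.62257744e+00, -7.29888494e-06,
        1.23948207e+00, -1.58491451e+00]), 'joint_vel': array([-0.0006102 ,  0.0013368 , -0.00085689,  0.00071096, -0.00062031,
        0.0012529 ]), 'tau': array([ 2.14957858e-03, -4.70157874e+01, -3.00042236e+01, -1.52430288e-02,
        7.91055243e-02, -3.92745505e-06]), 'position': array([ 0.49104865, -0.21788315,  0.25461236]), 'ee_rot': array([-3.14158625e+00, -3.55327406e-05,  2.65144050e+00]), 'contact_force': array([ 0.16541226,  0.02760991, -0.08422709]), 'ft_torque': array([-0.01785542, -0.04077428,  0.0019703 ]), 'grasp_force': 0.0, 'gripper_width': 0.0003347551426173163}
```

>>> move_arm:
  plan:
    - [0.3,0,0,0,0]
    - [0.3,0,0,0,0]
    - [0.3,0,0,0,0]
    - [0.3,0,0,0,0]
    - [0.3,0,0,0,0]
    - [0.3,0,0,0,0]
    - [0.3,0,0,-0.8,0]
    - [0.3,0,0,-0.8,0]
    - [0.3,0,0,0,0]

```text
t: 6.77
position: [0.4896, -0.2171, 0.2115]
ee_rot: [3.142, -0.005, 2.651]
contact_force: [-0.2, 0.5, -0.4]
gripper_width: 0.0562
grasp_force: 0.0
```

```bash
python3 - <<'E'
from h import *
s=imaging.snapshot("side"); print(sensors.get_obs()["position"])
cv2.imwrite("pics/g3.png",cv2.resize(s["image"][196:296,275:375],(400,400),interpolation=2))
E
```

```text
[ 0.49029132 -0.21743517  0.21344545]
```

View pics/g3.png

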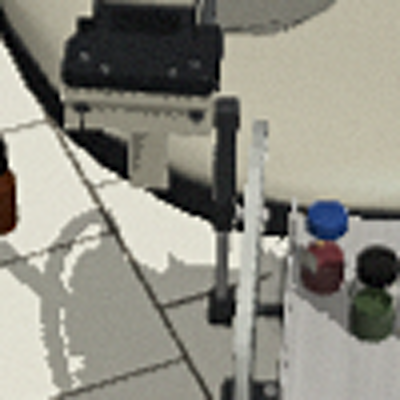

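>>> move_arm:
  plan:
    - [1,0,0,0,0]
    - [1,0,0,0,0]
    - [1,0,0,0,0]
    - [1,0,0,0,0]
    - [1,0,0,0,0]
    - [1,0,0,0,0]
  force: 20

```text
t: 7.32
position: [0.4912, -0.2179, 0.2149]
ee_rot: [-3.142, 0.0, 2.651]
contact_force: [1.0, -0.2, 0.3]
gripper_width: 0.0291
grasp_force: 0.0
```

>>> move_arm:
  plan:
    - [1,0,0,0,0]
    - [1,0,0,0,0]
    - [1,0,0,0,0]
    - [1,0,0,0,0]

```text
t: 7.65
position: [0.4911, -0.2179, 0.2147]
ee_rot: [3.142, 0.0, 2.651]
contact_force: [-0.3, 0.5, 0.3]
gripper_width: 0.0132
grasp_force: 20.0
```

>>> move_arm:
  plan:
    - [1,0,0,0.2,0]
    - [1,0,0,0.2,0]
    - [1,0,0,0.2,0]
    - [1,0,0,0.04,0]
    - [1,0,0,0,0]

```text
t: 8.07
position: [0.4911, -0.2179, 0.231]
ee_rot: [3.142, 0.0, 2.651]
contact_force: [2.1, -0.7, -3.9]
gripper_width: 0.0133
grasp_force: 20.0
```

```bash
python3 - <<'E'
from h import *
s=imaging.snapshot("side"); o=sensors.get_obs(); print(o["position"],o["contact_force"])
p=pts(s,np.ones((480,640),bool)); k=(p[:,2]>.19)&(p[:,2]<.3)&(p[:,0]>.50)&(p[:,0]<.535)&(p[:,1]<-.225)&(p[:,1]>-.25)
print(np.sort(p[k][:,2])[-8:])
cv2.imwrite("pics/g4.png",cv2.resize(s["image"][196:296,275:375],(400,400),interpolation=2))
E
```

```text
[ 0.4910729  -0.21786654  0.23071097] [ 2.18630172 -0.70369109 -3.6504173 ]
[0.27599558 0.27606646 0.27611606 0.2762594  0.27627012 0.27630799
 0.27704983 0.27809694]
```

View pics/g4.png

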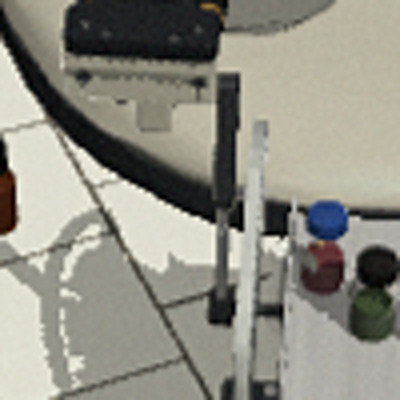

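>>> move_arm:
  plan:
    - [1,-0.176,-0.331,-0.02,0]
    - [1,-0.176,-0.331,-0.02,0]
    - [1,-0.174,-0.327,-0.065,0]
    - [1,-0.174,-0.327,-0.065,0]
    - [1,-0.169,-0.317,-0.108,0]
    - [1,-0.169,-0.317,-0.108,0]

```text
t: 8.62
position: [0.4645, -0.2675, 0.2207]
ee_rot: [3.141, -0.0, 2.651]
contact_force: [2.5, 1.3, -2.9]
gripper_width: 0.0134
grasp_force: 20.0
```

>>> move_arm:
  plan:
    - [1,-0.162,-0.305,-0.149,0]
    - [1,-0.162,-0.305,-0.149,0]
    - [1,-0.153,-0.288,-0.189,0]
    - [1,-0.153,-0.288,-0.189,0]
    - [1,-0.141,-0.265,-0.224,0]
    - [1,-0.141,-0.265,-0.224,0]
    - [1,0,0,0,0]

```text
t: 9.2
position: [0.4415, -0.3105, 0.1916]
ee_rot: [-3.141, -0.001, 2.651]
contact_force: [1.1, 1.2, -2.9]
gripper_width: 0.0134
grasp_force: 20.0
```

```bash
cat > look.py <<'E'
from h import *
import sys
s=imaging.snapshot("side"); t=imaging.snapshot("top"); o=sensors.get_obs(); print(o["t"],o["position"],o["contact_force"],o["gripper_width"])
cv2.imwrite(f"pics/{sys.argv[1]}.png",np.hstack([cv2.resize(s["image"][190:390,270:470],(400,400),interpolation=2),cv2.resize(t["image"][160:300,300:440],(400,400),interpolation=2)]))
E
python3 look.py g5
```

```text
9.3 [ 0.44200485 -0.3097023   0.19256725] [-0.21356608  1.27706466 -3.36744088] 0.013563525311203807
```

View pics/g5.png

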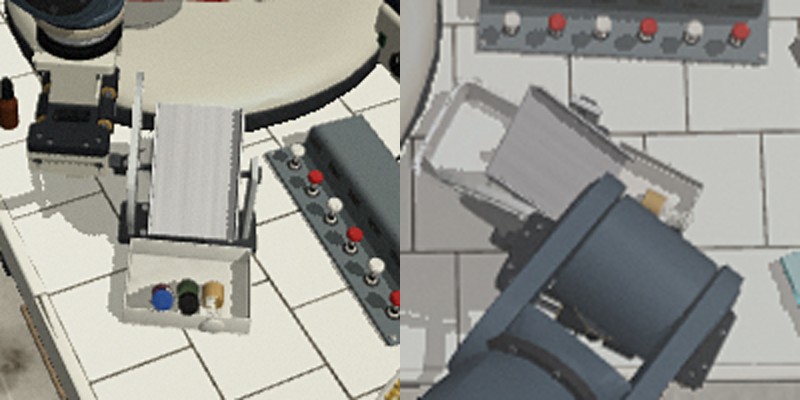

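>>> move_arm:
  plan:
    - [1,0.065,0.121,-0.163,0]
    - [1,0.065,0.121,-0.163,0]
    - [1,0.065,0.121,-0.163,0]
    - [1,0,0,0,0]
    - [1,0,0,0,0]

```text
t: 9.72
position: [0.4474, -0.302, 0.1822]
ee_rot: [-3.138, 0.003, 2.652]
contact_force: [-8.0, -6.5, 10.3]
gripper_width: 0.0137
grasp_force: 20.0
```

>>> move_arm:
  plan:
    - [0.6,0,0,0,0]
    - [0.6,0,0,0,0]
    - [0.6,0,0,0,0]
    - [0.6,0,0,0,0]
    - [0.6,0,0,0,0]

```text
t: 10.13
position: [0.4473, -0.3002, 0.1805]
ee_rot: [3.142, -0.0, 2.652]
contact_force: [-1.3, -0.1, -0.3]
gripper_width: 0.0364
grasp_force: 0.0
```

```bash
cat > lev.py <<'E'
from h import *
s=imaging.snapshot("side"); o=sensors.get_obs(); print(o["t"],o["position"],o["contact_force"],o["gripper_width"])
p=pts(s,np.ones((480,640),bool)); c=s["image"].max(2).ravel()[(s["range_z"]>0).ravel()]
ex=np.array([.883,-.469,0]); ey=np.array([.469,.883,0]); O=np.array([.589,-.269,0])
q=np.stack([(p-O)@ex,(p-O)@ey,p[:,2]],1)
k=(q[:,0]>-.16)&(q[:,0]<-.08)&(abs(q[:,1])<.14)&(q[:,2]>.1)&(q[:,2]<.29)&(c<75)
q=q[k]; R=np.hypot(q[:,1],q[:,2]-.105)
for lo in np.arange(-.15,-.08,.01):
    m=(q[:,0]>lo)&(q[:,0]<lo+.01)&(R>.11)
    if m.sum()>2: print(lo.round(2),m.sum(),np.median(q[m],0).round(3),'Rmax',np.percentile(R[m],[50,90,100]).round(3),'ang',np.median(np.arctan2(q[m][:,1],q[m][:,2]-.105)).round(3))
E
python3 lev.py
```

```text
10.1833 [ 0.44727803 -0.30027119  0.18050413] [0.19880865 1.14597061 0.92492579] 0.036988234971477636
-0.09 3 [-0.082 -0.076  0.281] Rmax [0.19  0.197 0.199] ang -0.391
```

>>> move_arm:
  plan:
    - [0.4,0,0,0,0]
    - [0.4,0,0,0.8,0]
    - [0.4,0,0,0.8,0]
    - [0.4,0,0,0.8,0]
    - [0.4,0,0,0.8,0]
    - [0.4,0,0,0,0]

```text
t: 10.68
position: [0.4484, -0.3013, 0.2643]
ee_rot: [-3.141, 0.006, 2.652]
contact_force: [0.1, -0.8, -0.2]
gripper_width: 0.0562
grasp_force: 0.0
```

```bash
python3 lev.py; python3 look.py g6
```

```text
10.7333 [ 0.44783424 -0.3008753   0.26213846] [-0.43414122 -0.80927787 -0.58583137] 0.0556658809063146
-0.14 35 [-0.134 -0.102  0.22 ] Rmax [0.153 0.156 0.156] ang -0.726
-0.13 41 [-0.125 -0.101  0.219] Rmax [0.152 0.154 0.158] ang -0.723
-0.12 34 [-0.114 -0.1    0.219] Rmax [0.151 0.153 0.154] ang -0.718
-0.11 32 [-0.104 -0.101  0.22 ] Rmax [0.151 0.155 0.157] ang -0.726
-0.1 36 [-0.094 -0.101  0.219] Rmax [0.15  0.154 0.156] ang -0.722
-0.09 29 [-0.084 -0.101  0.22 ] Rmax [0.153 0.155 0.157] ang -0.718
10.8333 [ 0.4469303  -0.30021649  0.25981151] [-0.14580184 -0.0731583  -0.6687822 ] 0.05591502461995798
```

View pics/g6.png

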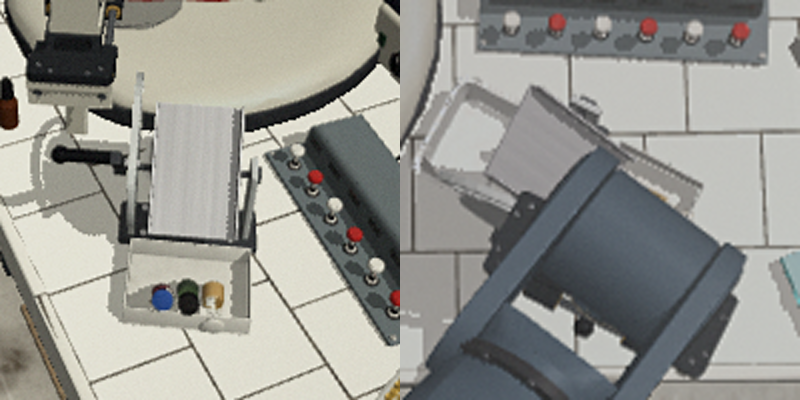

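>>> move_arm:
  plan:
    - [0.4,0,0,-0.8,0]
    - [0.4,0,0,-0.8,0]
    - [0.4,0,0,-0.8,0]
    - [0.4,0,0,-0.8,0]
    - [1,0,0,0,0]
    - [1,0,0,0,0]
    - [1,0,0,0,0]
    - [1,0,0,0,0]
    - [1,0,0,0,0]
    - [1,0,0,0,0]
    - [1,0,0,0,0]
    - [1,0,0,0,0]

```text
t: 11.83
position: [0.4473, -0.3009, 0.1812]
ee_rot: [-3.141, 0.001, 2.652]
contact_force: [-1.7, -1.9, 3.8]
gripper_width: 0.0133
grasp_force: 20.0
```

>>> move_arm:
  plan:
    - [1,-0.067,-0.125,0.168,0]
    - [1,-0.067,-0.125,0.168,0]
    - [1,-0.067,-0.125,0.168,0]
    - [1,0,0,0,0]
    - [1,0,0,0,0]

```text
t: 12.25
position: [0.4423, -0.31, 0.1935]
ee_rot: [3.141, 0.001, 2.651]
contact_force: [4.9, 0.3, -2.9]
gripper_width: 0.0136
grasp_force: 20.0
```

>>> move_arm:
  plan:
    - [1,0.141,0.265,0.224,0]
    - [1,0.141,0.265,0.224,0]
    - [1,0.153,0.288,0.189,0]
    - [1,0.153,0.288,0.189,0]
    - [1,0.162,0.305,0.149,0]
    - [1,0.162,0.305,0.149,0]

```text
t: 12.75
position: [0.4654, -0.2668, 0.2216]
ee_rot: [-3.141, 0.001, 2.652]
contact_force: [4.6, -3.7, -4.1]
gripper_width: 0.0133
grasp_force: 20.0
```

>>> move_arm:
  plan:
    - [1,0.169,0.317,0.108,0]
    - [1,0.169,0.317,0.108,0]
    - [1,0.174,0.327,0.065,0]
    - [1,0.174,0.327,0.065,0]
    - [1,0.176,0.331,0.02,0]
    - [1,0.176,0.331,0.02,0]
    - [1,0,0,0,0]
    - [1,0,0,0,0]

```text
t: 13.42
position: [0.4915, -0.218, 0.2311]
ee_rot: [-3.141, 0.001, 2.652]
contact_force: [5.2, -2.2, -2.5]
gripper_width: 0.0137
grasp_force: 20.0
```

>>> move_arm:
  plan:
    - [1,0,0,-0.2,0]
    - [1,0,0,-0.2,0]
    - [1,0,0,-0.2,0]
    - [1,0,0,-0.06,0]
    - [1,0,0,0,0]

```text
t: 13.83
position: [0.4918, -0.2185, 0.2167]
ee_rot: [-3.141, 0.004, 2.651]
contact_force: [-0.5, 0.9, 17.8]
gripper_width: 0.0135
grasp_force: 20.0
```

>>> move_arm:
  plan:
    - [0.5,0,0,0,0]
    - [0.5,0,0,0,0]
    - [0.5,0,0,0,0]
    - [0.5,0,0,0,0]
    - [0.4,0,0,0,0]
    - [0.4,0,0,0.8,0]
    - [0.4,0,0,0.8,0]
    - [0.4,0,0,0.8,0]
    - [0.4,0,0,0.8,0]
    - [0.4,0,0,0,0]

```text
t: 14.67
position: [0.4919, -0.2187, 0.298]
ee_rot: [-3.141, 0.005, 2.651]
contact_force: [0.3, 0.2, 1.0]
gripper_width: 0.0558
grasp_force: 0.0
```

```bash
python3 lev.py; python3 look.py g7
```

```text
14.7167 [ 0.49143219 -0.21845506  0.29582663] [ 0.02754239 -0.59973717 -0.36965477] 0.05566700789675777
-0.14 29 [-0.134 -0.007  0.255] Rmax [0.15  0.154 0.154] ang -0.048
-0.13 32 [-0.126 -0.007  0.254] Rmax [0.15  0.152 0.155] ang -0.049
-0.12 29 [-0.115 -0.007  0.254] Rmax [0.149 0.152 0.153] ang -0.047
-0.11 25 [-0.105 -0.007  0.254] Rmax [0.149 0.152 0.152] ang -0.044
-0.1 28 [-0.094 -0.007  0.253] Rmax [0.149 0.152 0.154] ang -0.046
-0.09 26 [-0.084 -0.006  0.254] Rmax [0.149 0.153 0.153] ang -0.043
14.8167 [ 0.49058537 -0.21799245  0.2935105 ] [-0.22932536  0.34033393 -0.64300257] 0.05569235835728105
```

View pics/g7.png

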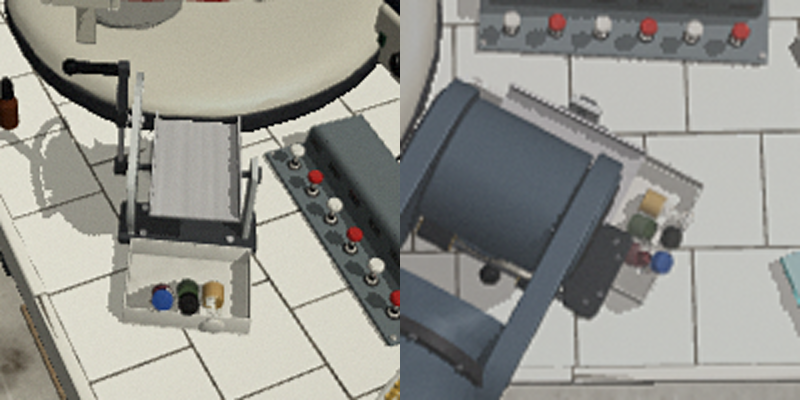

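```bash
python3 -c "
from h import *
print(ticket.hand_in())"
```

```text
the job is handed in; nothing more can be done
None
```

I've handed the job in: all three vials slid into the white tray, and the lever is back home in the middle notch with the plate level. The arm never touched the bottle, case or slide mailer, though I didn't re-measure their positions at the end; the gripper is clear of everything, and it took about 15 s of the 45 s allowed.

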